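# Shut the balance's draught shield and tare the cup

## Task

The steel cup on the balance is ready to be tared, but the glass draught shield still stands open. With the fingertips, push the shield's right-hand sliding door and its sliding top door fully shut towards the front, and only then press the long tare key on the front console right down and let it come up again. Leave the cup standing as it is on the pan, and the weights and tweezers beside the balance where they lie.

Things in the scene. Friction and masses are not known exactly. Their poses are not given: they have to be found in the camera images.
- balance: Precision balance, fixed: white case 285 x 200 mm, 58 mm high, glass draught shield 200 mm high on its rear part, low console in front. Origin on the desk under the middle; x from its front to its back, y to its left. Shield: front pane at x = -0.05, rear tower up to x = 0.137, posts and rails out to y = +-0.089, side panes to +-0.095; the top pane lies 204 mm above the desk.
- right_door (a joint): Slide of the glass door on the right (-y) side of the shield, in m: 0 shut (hard stop at the front post), growing as it opens towards the back (+x of the balance), at most 0.085. Friction about 1.2 N; it stays where it is left. Shut it by pushing its grip fin from behind towards the front (-x of the balance).
- right_door_grip (a point): Centre of the right door's grip: an upright grey fin, 9 mm thick along x, standing 27 mm out to the right (along -y) of the door and 80 mm high (from 117 to 197 mm above the desk, its upper end nearly level with the shield's top). The fin's outer edge is 13 mm to the right of this point, the glass 15 mm to its left. Moves with the door.
- top_door (a joint): Slide of the glass door on top of the shield, in m: 0 shut (hard stop at the front), growing as it opens towards the back (+x of the balance), at most 0.085. Friction about 1.2 N; it stays where it is left. Shut it by pushing its grip ridge from behind towards the front (-x of the balance).
- top_door_grip (a point): Centre of the top door's grip: a grey ridge across the door, 9 mm thick along x, 66 mm long along y, standing up from 207 to 223 mm above the desk (this point lies 9 mm under its upper edge). Moves with the door.
- left_door (a joint): Slide of the like door on the left (+y) side, in m: 0 shut. It is shut at the start and is to stay so.
- tare_key (a joint): Travel of the tare key, in m: 0 up, 0.004 right down. Sprung: about 1.4 N starts it and 5 N holds it right down.
- tare_key_top (a point): Middle of the upper face of the tare key: the long white key (18 mm along x, 56 mm along y) in the middle of the key row near the front edge of the console, two small flat keys on either side. Upper face 67 mm above the desk; pressed straight down. The display hood begins 22 mm behind this point, about as high as the key; the shield's front pane stands 73 mm behind it.
- pan (a point): Middle of the upper face of the round steel pan, 84 mm across, 72 mm above the desk, inside the shield.
- cup: Open steel cup, 68 mm across, 81 mm high, loose, standing on the pan. Origin: centre of its underside.
- weight_100: Larger brass check weight with a knob, 22 mm across, 30 mm high, standing on the desk to the right of the balance. Origin: centre of its underside.
- weight_50: Smaller brass check weight with a knob, 18 mm across, 24 mm high, standing by the larger one. Origin: centre of its underside.
- tweezers: Steel tweezers, 124 x 16 x 9 mm, lying on the desk by the weights. Origin: centre of the underside; y along their length.
- readout: Black bench thermometer readout, 368 x 369 x 112 mm, fixed on the desk behind and to the right of the balance; origin: centre of its underside. Not part of the job, like the tall grey calibrator (310 x 302 x 427 mm, middle about 0.56 m to the right of the readout's and 0.27 m nearer) close beside where the robot's hand starts: move off towards the middle of the desk first.

How it is judged:
On the way, in this order (a step that is already met when the one before it is completed fails the run):
1. the right door and the top door of the draught shield are both shut (value of joint each of right_door, top_door, left_door below 0.004 m), for 0.1 s.
2. the tare key is pressed right down with the shield shut (all of step 1 and value of joint tare_key above 0.003 m), for 0.1 s.
At the end, for the whole second after the job is handed in: All three doors of the draught shield are shut to within 4 mm, after that the tare key went down at least 3 of its 4 mm and has come up again, the cup stands upright and still on the pan within 10 mm of where it stood, and the two weights and the tweezers are within 15 mm of where they were (all of step 1 and value of joint tare_key below 0.001 m and distance of cup from where it was at the start of the episode below 0.01 m and angle between cup's own z axis and vertical below 0.1 rad and linear speed of cup below 0.01 m/s and horizontal distance between cup and pan below 0.02 m and distance of each of weight_100, weight_50, tweezers from where it was at the start of the episode below 0.015 m); the robot touches nothing.
It fails at once if the tare key is pressed while the shield is open (value of joint tare_key above 0.002 m and value of joint any of right_door, top_door, left_door above 0.006 m).
It fails at once if the cup is shifted, lifted or tipped (distance of cup from where it was at the start of the episode above 0.012 m or angle between cup's own z axis and vertical above 0.2 rad).
It fails at once if a weight or the tweezers are moved or picked up (distance of any of weight_100, weight_50, tweezers from where it was at the start of the episode above 0.02 m).
It also fails if it takes over 51 s, if anything falls off the work surface, if the arm or the gripper's body presses on something with over 40 N, if the wrist force passes 120 N, or if a joint passes its speed limit or range.

## Robot

A 6-joint arm with a two-finger parallel gripper is mounted at the origin on a cart in front of the work surface, level with it; the furniture and walls round the work are solid. World frame = base frame: x ahead of the robot, y to its left, z up, the work surface at z = 0. Lengths are in m, angles in rad, forces in N, time in s.
With the tool pointing down it reaches from about 0.35 to 0.975 m from the base axis. Payload 4.9 kg.
Tool frame: the origin (TCP) lies midway between the tips of the shut fingers; the grasp point (between the pads) lies behind it (manip.grasp_offset is the y of the grasp point in the tool frame, in m); y points along the fingers, z is the direction in which the jaws open and shut, and the axes are right-handed (so a half turn about y gives the same grasp; the last joint's range is limited). The gripper opens to 85 mm and grips with 20 to 120 N. Pads are 22 mm wide; open, the fingers measure 114 mm over their backs; the gripper's body (76 mm by 85 mm) begins 54 mm behind the grasp point. The pads swing forward as they close: fully open they stand 13 mm farther back than shut.
Start: joints at [-1.25, 0.053, 1.613, -0, 1.476, -0.119], TCP at [0.266, -0.566, 0.231] pointing down, gripper open.
Joint ranges: [-3.01, 3.01], [-1.01, 2.22], [0.06, 2.58], [-1.02, 4.17], [0.09, 2.62], [-3.14, 3.14]. Speed limits (rad/s): [2.57, 2.57, 3.14, 3.14, 3.14, 3.14].

## Interface

Orientations are given as a unit quaternion [w, x, y, z].
In Python, from plant import manip gives the robot as it stands. The module is installed in compiled form; this text tells all that it offers.
- The arm moves only by the shell command python3 -m jog 'ROWS'. ROWS is a JSON object of lists of equal length, an entry for each row: "offset": the shift along the world's x, y, z in units of 50 mm (1.0 is 50 mm), a list of three; "angular": the turn, a rotation vector about the world's x, y, z in units of 6 degrees (1.0 is 6 degrees), a list of three; "jaw": the finger opening in mm, from 0 to 85.4. In form: {"offset": [[tx, ty, tz], ...], "angular": [[ax, ay, az], ...], "jaw": [jaw, ...]}. A call has 1 to 12 rows; each row shifts and turns the commanded pose from where the row before left it; what a row does not reach is not made up. A row lasts 1/10 s, in which the tool goes at most 50 mm and 8.59 degrees, less where a joint would pass 70% of its speed; a pose out of reach is approached as far as the arm can. A call is refused whole if a number of a shift passes 1 or a number of a turn 1, either way. A call with a gripper value outside its range is refused whole. The fingers move at their own pace and stop on an object; the grip force is fixed at half the most. Time passes only in rows, so rows that do not move let the fingers close. It gives the time, the measured TCP pose, the force and the opening at its end, in the units of the state.
- manip.state(): the state, without advancing time (a new reading comes with each control period).
- manip.grab_frame(name): name is "side" or "top"; returns the picture (420x560x3 uint8, blue, green, red); there is no depth.
- manip.camera_model(name): a dict with "fx", "fy", "cx", "cy" (pixels), "rvec" (rotation vector, rad) and "tvec" (3), from world to camera coordinates, as OpenCV has them. Camera axes: x right, y down, z forward; pixel columns grow to the right and rows downward; lengths in m; the calibration is good to about 2 mm. A picture is of the moment at which its call begins. camera_model takes no time and is no camera call.
- manip.job_done(): hands the job in, once; it reports no verdict.
The state is a dict: "time": time; "joint_pos": joint angles; "joint_vel": joint speeds; "joint_efforts": joint torques, N m; "tool_pos": TCP position; "tool_rot": TCP orientation; "contact_force": force on the tool from outside, world axes, zero at the start; "ft_torque": the same for the moment, N m; "gripper_width": opening from 0.0 (shut) to 1.0 (fully open).
Only numpy, scipy, OpenCV 4.12 (cv2) and the standard library are available. Lean on these libraries where they do the work, as an engineer would, in place of code of your own. Each camera call takes 0.05 s, during which the arm holds its last target.

## Working session

There is one attempt and no reset: what is moved stays moved. The work goes in short steps, Python scripts to look and compute and a shell command to move; the robot and the scene stay as the last step left them, time stands still between calls to the robot, and variables do not carry over. Pictures are saved under pics/ and viewed, and the job is handed in when it is done.

```bash
mkdir -p pics; python3 - <<'E'
from plant import manip
import cv2
for n in("side","top"):
    cv2.imwrite(f"pics/{n}0.png",manip.grab_frame(n)); print(manip.camera_model(n))
s=manip.state();print(s["time"],s["tool_pos"],s["tool_rot"],s["contact_force"],manip.grasp_offset)
E
```

```text
{'fx': 437.6931441493975, 'fy': 437.6931441493975, 'cx': 282.8900658575803, 'cy': 206.99581372322874, 'rvec': array([ 1.31940657, -2.05005061,  1.02009378]), 'tvec': array([0.32638628, 0.41450654, 0.56914979])}
{'fx': 534.477424879954, 'fy': 534.477424879954, 'cx': 284.51055881449787, 'cy': 211.97676483061514, 'rvec': array([ 1.69589666, -2.07137291,  0.65230113]), 'tvec': array([0.18175225, 0.54566813, 0.87773848])}
0.1 [ 0.26591756 -0.56498548  0.23017559] [ 0.15418214 -0.15430611  0.69073534 -0.68942163] [-0.17911768 -0.06786749  0.07930391] -0.0187
```

View pics/side0.png

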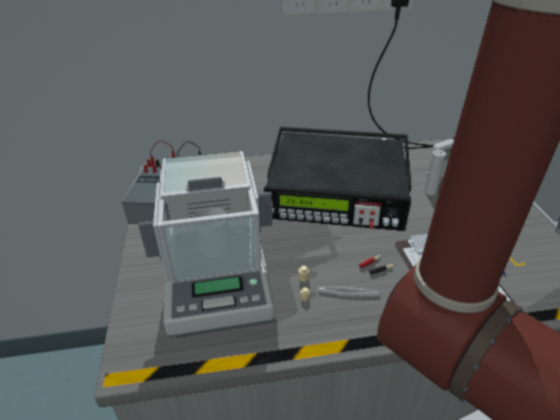

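View pics/top0.png

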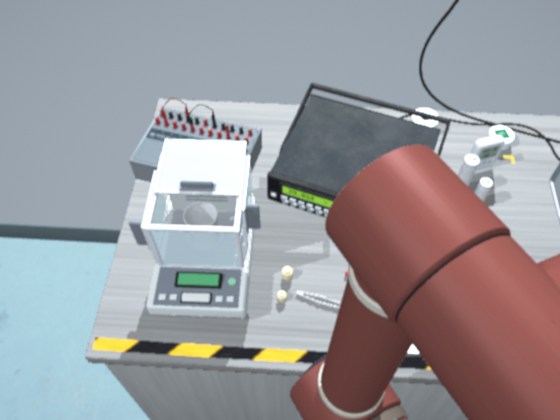

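The balance is at the left in both pictures: its key row is near side (218,303) and top (196,298), and the top ridge is near side (206,184) and top (197,186). I'll enlarge both to pick points.

```bash
python3 - <<'E'
import cv2
a=cv2.imread("pics/side0.png")[140:340,120:320];cv2.imwrite("pics/s0z.png",cv2.resize(a,(600,600),interpolation=cv2.INTER_CUBIC))
a=cv2.imread("pics/top0.png")[130:330,110:310];cv2.imwrite("pics/t0z.png",cv2.resize(a,(600,600),interpolation=cv2.INTER_CUBIC))
E
```

```text
(no output)
```

View pics/s0z.png

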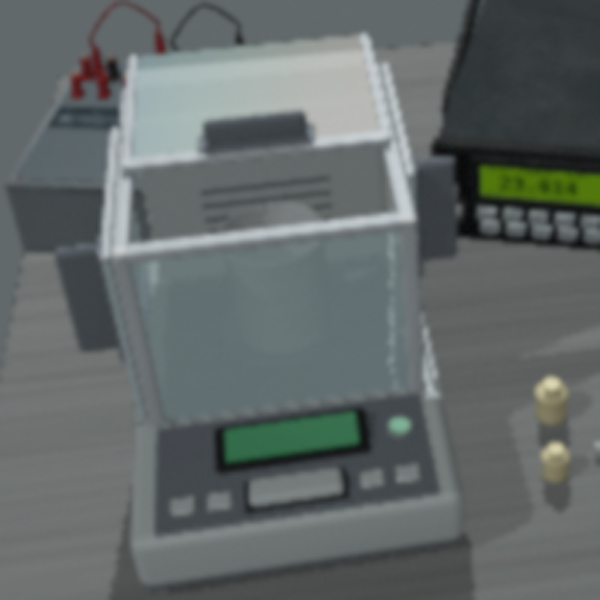

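View pics/t0z.png

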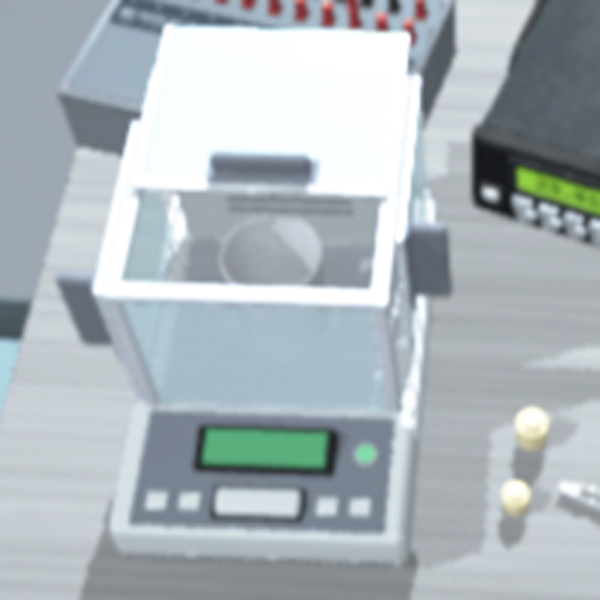

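```bash
cat > h.py <<'E'
import numpy as np,cv2
from plant import manip
from scipy.optimize import least_squares
C={n:manip.camera_model(n) for n in("side","top")}
def proj(n,P):
    c=C[n];K=np.array([[c['fx'],0,c['cx']],[0,c['fy'],c['cy']],[0,0,1]])
    return cv2.projectPoints(np.float64(P).reshape(-1,1,3),c['rvec'],c['tvec'],K,None)[0][:,0]
def PM(n):
    c=C[n];K=np.array([[c['fx'],0,c['cx']],[0,c['fy'],c['cy']],[0,0,1]])
    return K@np.c_[cv2.Rodrigues(c['rvec'])[0],c['tvec']]
def tri(a,b):
    X=cv2.triangulatePoints(PM("side"),PM("top"),np.float64(a).reshape(2,1),np.float64(b).reshape(2,1))[:,0];return X[:3]/X[3]
E
cat > fit.py <<'E'
from h import *
S=lambda p:np.array(p)/3+[120,140]
T=lambda p:np.array(p)/3+[110,130]
O={'key':((297,488),(258,503)),'fl':((106,252),(97,292)),'fr':((414,222),(390,302)),
'lft':((58,250),(58,278)),'lfb':((82,350),(90,343)),'rft':((455,160),(447,230)),'rfb':((457,256),(451,294)),
'rl':((205,125),(211,157)),'rr':((307,115),(315,160))}
for k,(a,b) in O.items(): print(k,tri(S(a),T(b)).round(4))
def model(v):
    x,y,th,xs,dr,xt=v
    M={'key':(-.123,0,.067),'fl':(-.05,.089,.204),'fr':(-.05,-.089,.204),'lft':(xs,.124,.197),'lfb':(xs,.124,.117),
    'rft':(xs+dr,-.124,.197),'rfb':(xs+dr,-.124,.117),'rl':(xt,.033,.223),'rr':(xt,-.033,.223)}
    c,s=np.cos(th),np.sin(th)
    return {k:np.array([x+c*p[0]-s*p[1],y+s*p[0]+c*p[1],p[2]]) for k,p in M.items()}
def res(v):
    M=model(v);r=[]
    for k,(a,b) in O.items(): r+=list(proj("side",M[k])[0]-S(a))+list(proj("top",M[k])[0]-T(b))
    return np.array(r)
f=least_squares(res,[.7,.3,0,0,.05,.05],loss='soft_l1')
print(f.x.round(4));print(res(f.x).reshape(-1,4).round(1))
for k,p in model(f.x).items(): print(k,p.round(4))
E
python3 fit.py
```

```text
key [0.4774 0.2697 0.0618]
fl [0.5684 0.3409 0.2028]
fr [0.5335 0.1641 0.1911]
lft [0.5868 0.3653 0.199 ]
lfb [0.5914 0.3651 0.115 ]
rft [0.5765 0.1197 0.1968]
rfb [0.5809 0.1192 0.115 ]
rl [0.6458 0.2606 0.2214]
rr [0.6341 0.1962 0.2174]
[ 0.5936  0.2406 -0.2412 -0.0332  0.0467  0.0445]
[[ 0.2 -0.5 -0.4  0.3]
 [ 1.5 -0.   0.9  0.4]
 [ 1.4 -2.1 -1.3  0.4]
 [-1.8  0.2 -2.  -1. ]
 [-0.9  0.4 -3.  -0.4]
 [ 1.5 -0.5  1.2 -0.6]
 [ 1.7  0.   1.4  0.8]
 [-0.5 -0.2 -0.9  0. ]
 [ 0.6 -0.6 -1.5  0.1]]
key [0.4741 0.27   0.067 ]
fl [0.5663 0.3389 0.204 ]
fr [0.5238 0.1661 0.204 ]
lft [0.591  0.3689 0.197 ]
lfb [0.591  0.3689 0.117 ]
rft [0.5771 0.1169 0.197 ]
rfb [0.5771 0.1169 0.117 ]
rl [0.6447 0.262  0.223 ]
rr [0.6289 0.1979 0.223 ]
```

```bash
cat > t.py <<'E'
exec(open('fit.py').read().split("O={")[0])
Q={'k1':((182,505),(156,500)),'k4':((407,473),(360,506)),'kl':((250,493),(217,502)),'kr':((344,484),(299,504)),
'w100':((551,385),(531,418)),'w50':((556,450),(515,488))}
for k,(a,b) in Q.items(): print(k,tri(S(a),T(b)).round(4))
E
python3 t.py
```

```text
k1 [0.4929 0.3361 0.0623]
k4 [0.4639 0.2036 0.058 ]
kl [0.4826 0.2965 0.0645]
kr [0.4726 0.2427 0.0582]
w100 [0.5233 0.0749 0.0269]
w50 [0.4749 0.0958 0.0192]
```

```bash
python3 - <<'E'
s=open('fit.py').read()
s=s.replace("O={","O={'k1':((182,505),(156,500)),'k4':((407,473),(360,506)),").replace("x,y,th,xs,dr,xt=v","x,y,th,xs,dr,xt,w,q,e=v")
s=s.replace("M={'key'","M={'k1':(-.123,w,.062),'k4':(-.123,-w,.062),'key'").replace(".124",".122").replace("(-.05,.089",
"(-.05-e,q").replace("(-.05,-.089","(-.05-e,-q").replace(".05,.05]",".05,.05,.068,.089,0]")
s+='''
im={n:cv2.imread(f"pics/{n}0.png") for n in C}
x,y,th,xs,dr,xt=f.x[:6];c_,s_=np.cos(th),np.sin(th)
W=lambda p:[x+c_*p[0]-s_*p[1],y+s_*p[0]+c_*p[1],p[2]]
L=[]
def quad(ps):
    for i in range(len(ps)): L.append((ps[i],ps[(i+1)%len(ps)]))
quad([(-.1425,.1,.0),(-.1425,-.1,.0),(.1425,-.1,0),(.1425,.1,0)])
quad([(-.05,.089,.204),(-.05,-.089,.204),(.137,-.089,.204),(.137,.089,.204)])
quad([(-.132,.028,.067),(-.132,-.028,.067),(-.114,-.028,.067),(-.114,.028,.067)])
quad([(xs+dr,-.095,.197),(xs+dr,-.123,.197),(xs+dr,-.123,.117),(xs+dr,-.095,.117)])
quad([(xt,.033,.223),(xt,-.033,.223),(xt,-.033,.207),(xt,.033,.207)])
out=[]
for n in C:
    I=cv2.resize(im[n],None,fx=3,fy=3,interpolation=cv2.INTER_CUBIC)
    for a,b in L:
        p=proj(n,[W(a),W(b)])*3+1
        cv2.line(I,tuple(int(v) for v in p[0]),tuple(int(v) for v in p[1]),(0,0,255),1,cv2.LINE_AA)
    u=(120,140) if n=="side" else (110,120)
    out.append(I[u[1]*3:u[1]*3+600,u[0]*3:u[0]*3+400+0*3] if 0 else I[u[1]*3:u[1]*3+600,u[0]*3:u[0]*3+500])
cv2.imwrite("pics/ov.png",cv2.resize(np.hstack(out),(800,480)))
'''
open('fit2.py','w').write(s)
E
python3 fit2.py
```

```text
k1 [0.4929 0.3361 0.0623]
k4 [0.4639 0.2036 0.058 ]
key [0.4774 0.2697 0.0618]
fl [0.5684 0.3409 0.2028]
fr [0.5335 0.1641 0.1911]
lft [0.5868 0.3653 0.199 ]
lfb [0.5914 0.3651 0.115 ]
rft [0.5765 0.1197 0.1968]
rfb [0.5809 0.1192 0.115 ]
rl [0.6458 0.2606 0.2214]
rr [0.6341 0.1962 0.2174]
[ 0.5956  0.24   -0.2459 -0.0361  0.0481  0.0424  0.068   0.0905  0.002 ]
[[ 0.4  0.2  0.1  0. ]
 [ 0.7  0.2 -0.2  1. ]
 [-0.1 -1.4 -0.5 -0.6]
 [ 0.5 -0.1  0.   0.1]
 [ 2.2 -2.1 -0.6  0.6]
 [-0.7  0.2 -1.  -0.8]
 [ 0.2  0.4 -2.1 -0.2]
 [ 0.5 -0.4  0.2 -0.7]
 [ 0.8  0.1  0.5  0.8]
 [-0.4 -0.2 -0.7 -0. ]
 [ 0.8 -0.5 -1.3  0.2]]
k1 [0.4928 0.3359 0.062 ]
k4 [0.4597 0.204  0.062 ]
key [0.4763 0.2699 0.067 ]
fl [0.5672 0.3404 0.204 ]
fr [0.5231 0.1649 0.204 ]
lft [0.5903 0.3671 0.197 ]
lfb [0.5903 0.3671 0.117 ]
rft [0.5775 0.1187 0.197 ]
rfb [0.5775 0.1187 0.117 ]
rl [0.6447 0.2617 0.223 ]
rr [0.6287 0.1977 0.223 ]
```

View pics/ov.png

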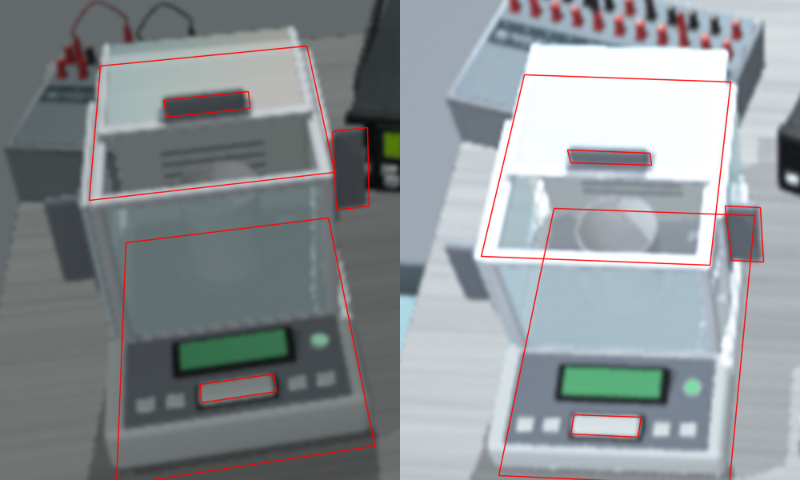

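```bash
python3 - <<'E'
from h import *
from scipy.spatial.transform import Rotation as R
s=manip.state();q=s["tool_rot"];r=R.from_quat([q[1],q[2],q[3],q[0]]);print(r.as_matrix().round(3))
z=r.as_matrix()[:,2];print(np.degrees(np.arctan2(z[1],z[0])))
print(R.align_vectors([[0,0,-1]],[r.as_matrix()[:,1]])[0].as_rotvec(degrees=True))
x,y,th=.5956,.240,-.238;c,s_=np.cos(th),np.sin(th)
W=lambda p:np.round([x+c*p[0]-s_*p[1],y+s_*p[0]+c*p[1]],4)
print("fin",W((.012,-.113)),"behind",W((.012+.045,-.114)),"shut",W((-.036,-.114)))
print("ridge",W((.0424,0)),"behind",W((.09,0)),"key",W((-.123,0)),np.degrees(th))
E
```

```text
[[-0.905 -0.001  0.426]
 [-0.426  0.002 -0.905]
 [-0.    -1.    -0.002]]
-64.80104586816122
[-0.10169306 -0.03302297  0.        ]
fin [0.5806 0.1274] behind [0.6241 0.1158] shut [0.5337 0.1377]
ridge [0.6368 0.23  ] behind [0.6831 0.2188] key [0.4761 0.269 ] -13.636395524113592
```

```bash
python3 -m jog '{"offset":[[0,0.6,0.1],[0.1,0.8,0.2],[0.3,0.8,0.2],[0.4,0.8,0.2],[0.4,0.8,0.2],[0.4,0.8,0.2],[0.4,0.8,0.2],[0.5,0.8,0.2],[0.5,0.8,0.2],[0.5,0.8,0],[0.5,0.8,0],[0.5,0.8,0]],"angular":[[0,0,0.7],[0,0,0.7],[0,0,0.7],[0,0,0.7],[0,0,0.7],[0,0,0.7],[0,0,0.7],[0,0,0.7],[0,0,0.7],[0,0,0.7],[0,0,0.7],[0,0,0.8]],"jaw":[0,0,0,0,0,0,0,0,0,0,0,0]}'
```

```text
time: 1.3
tool_pos: [0.4916, -0.0935, 0.3161]
tool_rot: [-0.437, 0.437, -0.556, 0.556]
contact_force: [1.1, -0.4, 1.0]
gripper_width: 0.003
```

```bash
python3 -m jog '{"offset":[[0.5,0.7,0],[0.5,0.7,0],[0.5,0.7,0],[0.5,0.7,0],[0.5,0.7,0],[0.4,0.7,0],[0,0,0],[0,0,0]],"angular":[[0,0,0],[0,0,0],[0,0,0],[0,0,0],[0,0,0],[0,0,0],[0,0,0],[0,0,0]],"jaw":[0,0,0,0,0,0,0,0]}'
python3 - <<'E'
from h import *
from scipy.spatial.transform import Rotation as R
o=[]
for n in C:
    I=manip.grab_frame(n);p=proj(n,manip.state()["tool_pos"])[0];print(n,p)
    I=cv2.resize(I,None,fx=3,fy=3,interpolation=cv2.INTER_CUBIC)
    cv2.drawMarker(I,tuple(int(v*3) for v in p),(0,0,255),0,20,2);o.append(I[90*3:290*3,100*3:300*3])
cv2.imwrite("pics/a1.png",cv2.resize(np.hstack(o),(800,400)))
q=manip.state()["tool_rot"];z=R.from_quat([q[1],q[2],q[3],q[0]]).as_matrix();print(np.degrees(np.arctan2(z[1,2],z[0,2])),z[:,1])
E
```

```text
time: 2.1
tool_pos: [0.6359, 0.1151, 0.3152]
tool_rot: [0.436, -0.437, 0.556, -0.556]
contact_force: [-0.5, -0.2, 0.3]
gripper_width: -0.0
side [260.49560168 123.41193648]
top [253.71470769 141.43468497]
-13.837846221288007 [-7.24287246e-04 -4.05096372e-04 -9.99999656e-01]
```

View pics/a1.png

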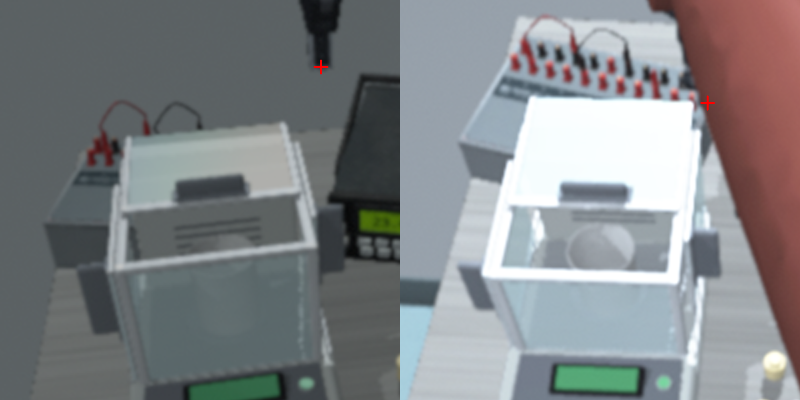

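```bash
python3 -m jog '{"offset":[[0,-0.1,-0.4],[0,0,-0.6],[0,0,-0.6],[0,0,-0.6],[0,0,-0.5],[0,0,-0.3],[0,0,0],[0,0,0]],"angular":[[0,0,0],[0,0,0],[0,0,0],[0,0,0],[0,0,0],[0,0,0],[0,0,0],[0,0,0]],"jaw":[0,0,0,0,0,0,0,0]}'
cat > look.py <<'E'
import sys
from h import *
o=[]
for n in C:
    I=manip.grab_frame(n);p=proj(n,manip.state()["tool_pos"])[0]
    I=cv2.resize(I,None,fx=3,fy=3,interpolation=cv2.INTER_CUBIC)
    cv2.drawMarker(I,tuple(int(v*3) for v in p),(0,0,255),0,12,1);o.append(I[125*3:325*3,110*3:310*3])
cv2.imwrite(f"pics/{sys.argv[1]}.png",cv2.resize(np.hstack(o),(800,400)))
E
python3 look.py a2
```

```text
time: 3.0
tool_pos: [0.6365, 0.109, 0.1675]
tool_rot: [-0.436, 0.436, -0.556, 0.557]
contact_force: [0.7, 0.5, 0.2]
gripper_width: 0.001
```

View pics/a2.png

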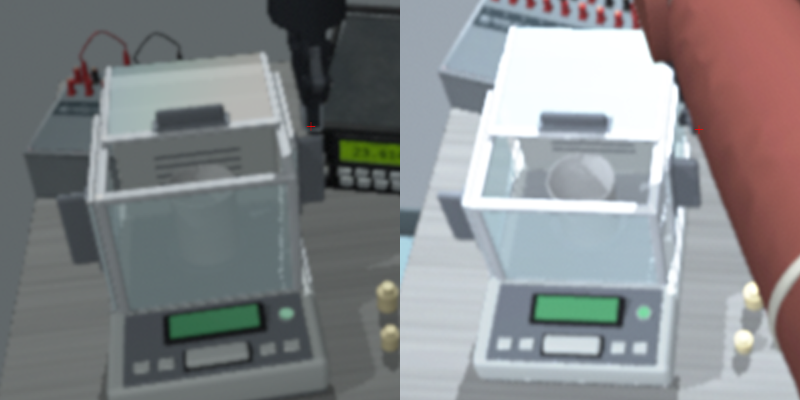

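```bash
python3 -m jog '{"offset":[[-0.3,0.07,0],[-0.3,0.07,0],[-0.2,0.05,0],[-0.2,0.05,0],[-0.2,0.05,0],[-0.2,0.05,0],[0,0,0]],"angular":[[0,0,0],[0,0,0],[0,0,0],[0,0,0],[0,0,0],[0,0,0],[0,0,0]],"jaw":[0,0,0,0,0,0,0]}'
python3 look.py a3
```

```text
time: 3.8
tool_pos: [0.5648, 0.1269, 0.1663]
tool_rot: [0.436, -0.437, 0.557, -0.556]
contact_force: [0.2, 0.1, 1.1]
gripper_width: 0.001
```

View pics/a3.png

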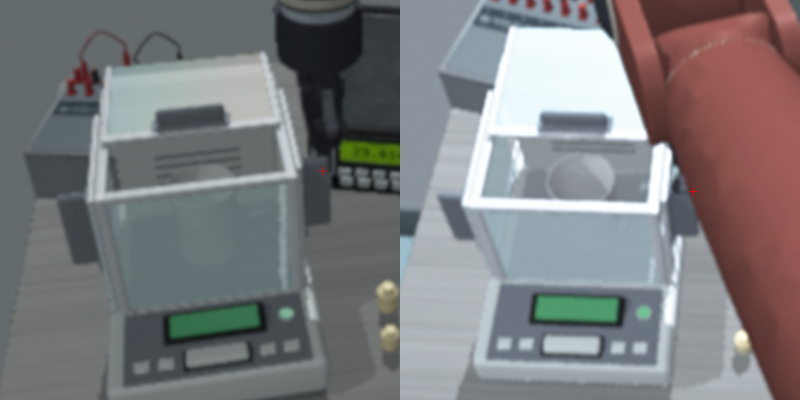

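```bash
python3 -m jog '{"offset":[[-0.1,0.04,0],[-0.1,0.04,0],[-0.1,0.04,0],[-0.05,0.02,0],[0,0,0]],"angular":[[0,0,0],[0,0,0],[0,0,0],[0,0,0],[0,0,0]],"jaw":[0,0,0,0,0]}'
python3 -m jog '{"offset":[[-0.04,0.01,0],[-0.04,0.01,0],[0,0,0]],"angular":[[0,0,0],[0,0,0],[0,0,0]],"jaw":[0,0,0]}'
python3 -m jog '{"offset":[[-0.04,0.01,0],[-0.04,0.01,0],[0,0,0]],"angular":[[0,0,0],[0,0,0],[0,0,0]],"jaw":[0,0,0]}'
```

```text
time: 4.4
tool_pos: [0.5523, 0.1318, 0.1664]
tool_rot: [-0.439, 0.434, -0.553, 0.56]
contact_force: [17.4, -5.6, -9.0]
gripper_width: -0.0
time: 4.7
tool_pos: [0.5522, 0.1319, 0.1667]
tool_rot: [-0.441, 0.431, -0.551, 0.563]
contact_force: [32.3, -7.5, -17.2]
gripper_width: 0.001
time: 5.0
tool_pos: [0.5522, 0.1319, 0.1669]
tool_rot: [-0.443, 0.428, -0.548, 0.566]
contact_force: [48.6, -9.2, -25.9]
gripper_width: 0.0
```

The door stops hard at balance x = -0.0166 for the TCP, which is where shut was expected. I'll back off and look.

```bash
python3 -m jog '{"offset":[[0.3,-0.07,0],[0.3,-0.07,0],[0.2,-0.05,0.3],[0.2,-0.05,0.6],[0.2,-0.05,0.6],[0,0,0.2],[0,0,0],[0,0,0]],"angular":[[0,0,0],[0,0,0],[0,0,0],[0,0,0],[0,0,0],[0,0,0],[0,0,0],[0,0,0]],"jaw":[0,0,0,0,0,0,0,0]}'
python3 look.py a4
```

```text
time: 5.8
tool_pos: [0.5994, 0.1212, 0.2497]
tool_rot: [0.436, -0.437, 0.557, -0.556]
contact_force: [0.5, 0.2, -1.4]
gripper_width: 0.001
```

View pics/a4.png

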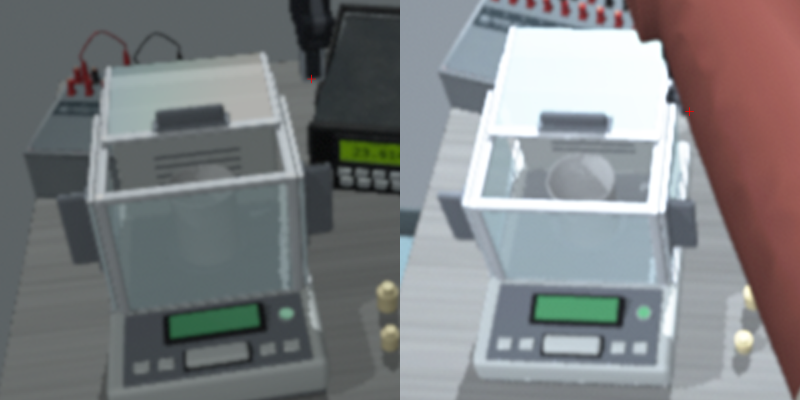

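```bash
python3 - <<'E'
from h import *
th=-.238;ax=np.array([np.cos(th),np.sin(th)])
for a,b in(((275.3,207.5),(258,226.5)),((139.5,223.3),(130,222.5))):
    p=tri(a,b);print(p.round(4),ax@(p[:2]-[.5956,.24]))
for p in((.0424+.05,0),):
    print(.5956+ax[0]*p[0],.24+ax[1]*p[0])
E
```

```text
[0.5337 0.1296 0.1947] -0.034145248661623925
[0.588  0.3646 0.1977] -0.036724978954197005
0.6853953767892085 0.2182158243836473
```

```bash
python3 -m jog '{"offset":[[0.3,0.1,0.4],[0.3,0.3,0],[0.3,0.5,0],[0.3,0.5,0],[0.3,0.4,0],[0.2,0.1,0],[0,0,-0.4],[0,0,-0.4],[0,0,-0.2],[0,0,0],[0,0,0]],"angular":[[0,0,0],[0,0,0],[0,0,0],[0,0,0],[0,0,0],[0,0,0],[0,0,0],[0,0,0],[0,0,0],[0,0,0],[0,0,0]],"jaw":[0,0,0,0,0,0,0,0,0,0,0]}'
python3 look.py a5
```

```text
time: 7.0
tool_pos: [0.6855, 0.2156, 0.2215]
tool_rot: [0.436, -0.436, 0.557, -0.557]
contact_force: [-0.1, 0.2, 0.5]
gripper_width: -0.007
```

View pics/a5.png

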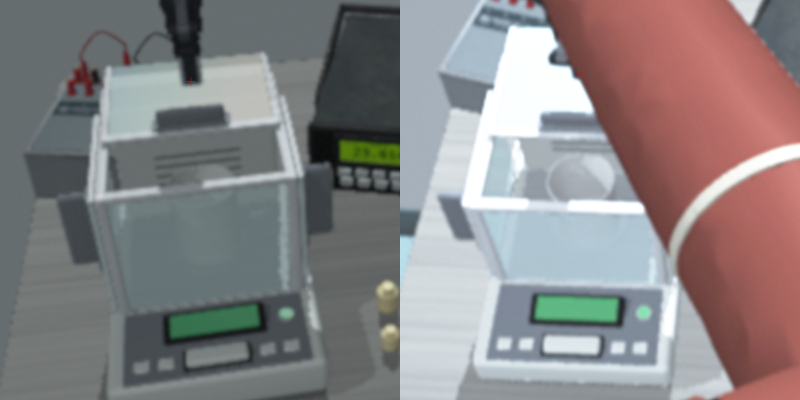

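```bash
python3 -m jog '{"offset":[[0,0,-0.16],[0,0,0],[-0.3,0.07,0],[-0.2,0.05,0],[-0.2,0.05,0],[-0.2,0.05,0],[-0.2,0.05,0],[0,0,0]],"angular":[[0,0,0],[0,0,0],[0,0,0],[0,0,0],[0,0,0],[0,0,0],[0,0,0],[0,0,0]],"jaw":[0,0,0,0,0,0,0,0]}'
python3 look.py a6
```

```text
time: 7.9
tool_pos: [0.6293, 0.2301, 0.2135]
tool_rot: [0.436, -0.437, 0.557, -0.556]
contact_force: [1.0, -0.5, -0.0]
gripper_width: -0.0
```

View pics/a6.png

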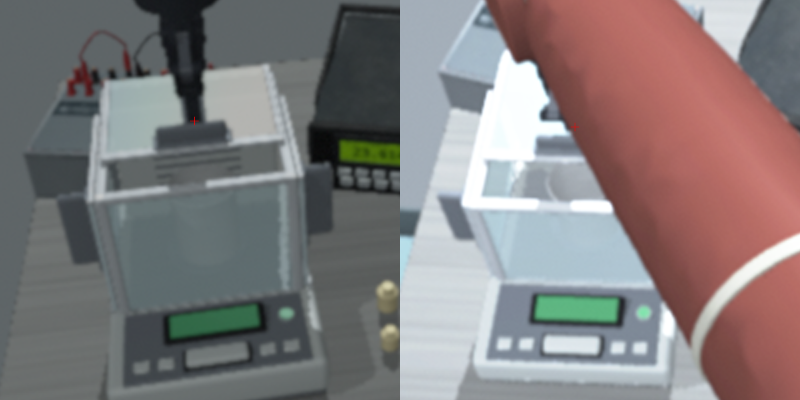

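```bash
python3 -m jog '{"offset":[[-0.2,0.05,0],[-0.2,0.05,0],[-0.1,0.025,0],[-0.1,0.025,0],[0,0,0]],"angular":[[0,0,0],[0,0,0],[0,0,0],[0,0,0],[0,0,0]],"jaw":[0,0,0,0,0]}'
python3 look.py a7
```

```text
time: 8.5
tool_pos: [0.5998, 0.2374, 0.2133]
tool_rot: [0.436, -0.437, 0.557, -0.556]
contact_force: [0.1, -0.7, -0.4]
gripper_width: -0.001
```

View pics/a7.png

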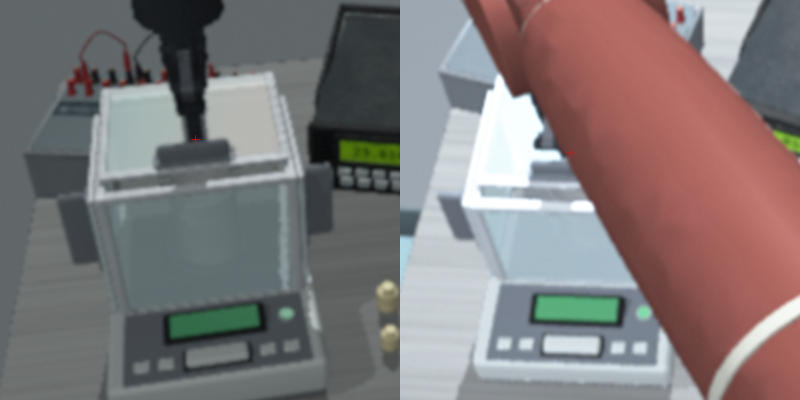

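```bash
python3 -m jog '{"offset":[[-0.1,0.025,0],[-0.1,0.025,0],[-0.1,0.025,0],[0,0,0]],"angular":[[0,0,0],[0,0,0],[0,0,0],[0,0,0]],"jaw":[0,0,0,0]}'
python3 -m jog '{"offset":[[-0.06,0.015,0],[-0.06,0.015,0],[0,0,0]],"angular":[[0,0,0],[0,0,0],[0,0,0]],"jaw":[0,0,0]}'
```

```text
time: 9.0
tool_pos: [0.5848, 0.241, 0.2133]
tool_rot: [0.436, -0.437, 0.557, -0.556]
contact_force: [-0.6, 0.0, 0.8]
gripper_width: -0.001
time: 9.3
tool_pos: [0.5792, 0.2424, 0.2133]
tool_rot: [0.436, -0.436, 0.557, -0.556]
contact_force: [0.6, -0.4, -0.3]
gripper_width: -0.002
```

```bash
python3 -m jog '{"offset":[[-0.06,0.015,0],[-0.06,0.015,0],[0,0,0]],"angular":[[0,0,0],[0,0,0],[0,0,0]],"jaw":[0,0,0]}'
python3 look.py a8
```

```text
time: 9.6
tool_pos: [0.5772, 0.2427, 0.2146]
tool_rot: [-0.439, 0.433, -0.554, 0.559]
contact_force: [12.5, -3.4, -3.1]
gripper_width: -0.003
```

View pics/a8.png

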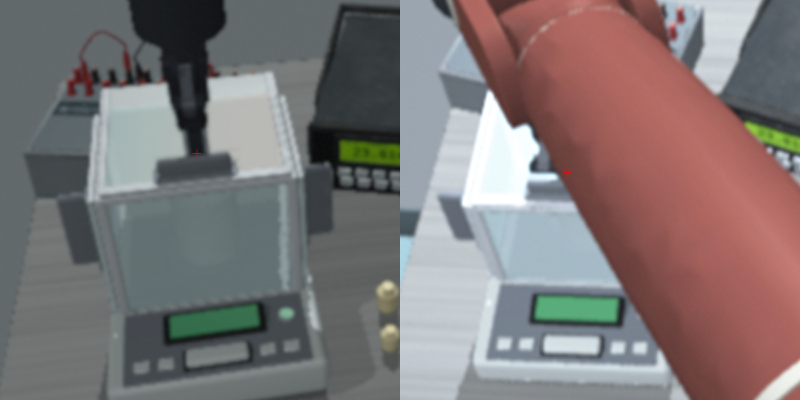

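```bash
python3 -m jog '{"offset":[[-0.06,0.015,0],[0,0,0],[0.2,-0.05,0],[0.3,-0.07,0],[0.1,0,0.5],[0,0,0.6],[0,0,0.6],[0,0,0.2],[0,0,0]],"angular":[[0,0,0],[0,0,0],[0,0,0],[0,0,0],[0,0,0],[0,0,0],[0,0,0],[0,0,0],[0,0,0]],"jaw":[0,0,0,0,0,0,0,0,0]}'
python3 look.py a9
```

```text
time: 10.6
tool_pos: [0.6012, 0.2388, 0.3104]
tool_rot: [-0.437, 0.435, -0.556, 0.557]
contact_force: [-0.1, 0.1, 0.1]
gripper_width: 0.002
```

View pics/a9.png

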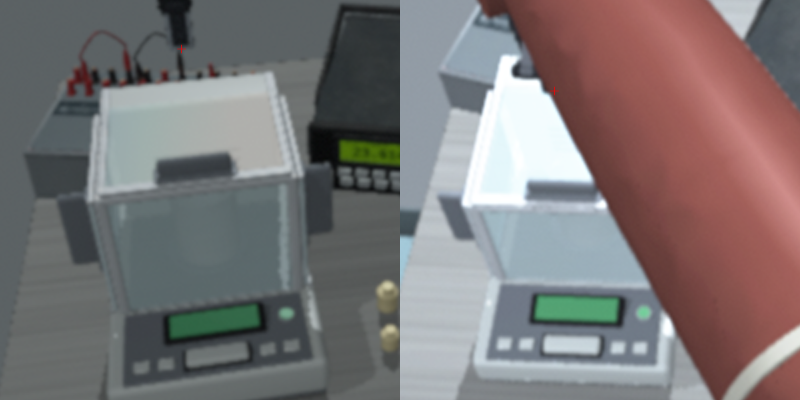

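```bash
python3 - <<'E'
from plant import manip
print(manip.state()["joint_pos"])
E
python3 -m jog '{"offset":[[-0.2,0.05,0],[-0.3,0.07,0],[-0.3,0.07,0],[-0.3,0.07,0],[-0.3,0.07,0],[-0.3,0.07,0],[-0.3,0.07,0],[-0.2,0.05,0],[-0.2,0.05,0],[-0.1,0.05,0],[0,0,0],[0,0,0]],"angular":[[0,0,-1],[0,0,-1],[0,0,-1],[0,0,-1],[0,0,-1],[0,0,-1],[0,0,-1],[0,0,-1],[0,0,-1],[0,0,-1],[0,0,-1],[0,0,-1]],"jaw":[0,0,0,0,0,0,0,0,0,0,0,0]}'
python3 - <<'E'
from plant import manip
print(manip.state()["joint_pos"])
E
```

```text
[2.63015085e-01 6.93071726e-02 1.47151333e+00 1.67997911e-04
 1.60333157e+00 5.03828411e-01]
time: 11.9
tool_pos: [0.4743, 0.2693, 0.3053]
tool_rot: [-0.023, 0.026, -0.706, 0.707]
contact_force: [0.5, -0.4, 0.9]
gripper_width: -0.001
[ 3.79783745e-01 -1.68017105e-01  1.70258999e+00  1.66206697e-04
  1.61160957e+00  1.88124468e+00]
```

```bash
python3 -m jog '{"offset":[[0,0,-0.2],[0,0,-0.5],[0,0,-0.5],[0,0,-0.6],[0,0,-0.6],[0,0,-0.6],[0,0,-0.5],[0,0,-0.4],[0,0,-0.2],[0,0,0],[0,0,0]],"angular":[[0,0,-1],[0,0,-1],[0,0,-1],[0,0,0],[0,0,0],[0,0,0],[0,0,0],[0,0,0],[0,0,0],[0,0,0],[0,0,0]],"jaw":[0,0,0,0,0,0,0,0,0,0,0]}'
python3 look.py b1
```

```text
time: 13.0
tool_pos: [0.4755, 0.2695, 0.1033]
tool_rot: [0.085, -0.085, -0.702, 0.702]
contact_force: [0.6, 0.5, 0.5]
gripper_width: 0.003
```

View pics/b1.png

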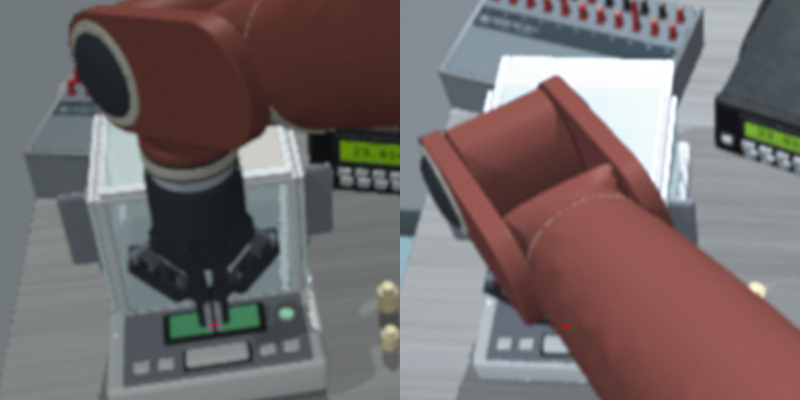

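```bash
python3 - <<'E'
from h import *
p=manip.state()["tool_pos"].copy();p[2]=.067
print((proj("side",p)[0]-[110,125])*2,(proj("top",p)[0]-[110,125])*2+[400,0])
E
python3 -m jog '{"offset":[[0,0,-0.3],[0,0,-0.2],[0,0,-0.1],[0,0,0],[0,0,0]],"angular":[[0,0,0],[0,0,0],[0,0,0],[0,0,0],[0,0,0]],"jaw":[0,0,0,0,0]}'
python3 look.py b2
```

```text
[217.76731051 352.43221845] [571.13477351 343.93216073]
time: 13.6
tool_pos: [0.4755, 0.2695, 0.073]
tool_rot: [0.085, -0.085, -0.702, 0.702]
contact_force: [-0.3, 0.6, -0.9]
gripper_width: -0.003
```

View pics/b2.png

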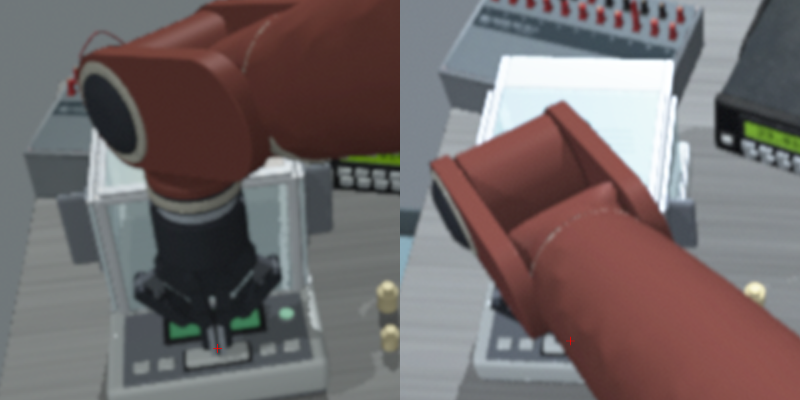

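Side projection (218,352) sits on the key's centre (217,354). Now I'll press.

```bash
python3 -m jog '{"offset":[[0,0,-0.06],[0,0,-0.04],[0,0,-0.04],[0,0,-0.04],[0,0,0]],"angular":[[0,0,0],[0,0,0],[0,0,0],[0,0,0],[0,0,0]],"jaw":[0,0,0,0,0]}'
python3 -m jog '{"offset":[[0,0,-0.04],[0,0,0],[0,0,0]],"angular":[[0,0,0],[0,0,0],[0,0,0]],"jaw":[0,0,0]}'
```

```text
time: 14.2
tool_pos: [0.4756, 0.2696, 0.0645]
tool_rot: [-0.085, 0.085, 0.702, -0.702]
contact_force: [-1.5, -0.4, 3.2]
gripper_width: 0.003
time: 14.5
tool_pos: [0.4757, 0.2696, 0.0629]
tool_rot: [-0.085, 0.085, 0.702, -0.702]
contact_force: [-2.9, 0.2, 5.4]
gripper_width: -0.001
```

```bash
python3 -m jog '{"offset":[[0,0,-0.03],[0,0,0],[0,0,0],[0,0,0]],"angular":[[0,0,0],[0,0,0],[0,0,0],[0,0,0]],"jaw":[0,0,0,0]}'
```

```text
time: 14.9
tool_pos: [0.4757, 0.2697, 0.0626]
tool_rot: [0.085, -0.085, -0.702, 0.702]
contact_force: [-5.6, -2.0, 13.1]
gripper_width: -0.001
```

```bash
python3 -m jog '{"offset":[[0,0,-0.02],[0,0,0],[0,0,0]],"angular":[[0,0,0],[0,0,0],[0,0,0]],"jaw":[0,0,0]}'
```

```text
time: 15.2
tool_pos: [0.4757, 0.2698, 0.0625]
tool_rot: [0.085, -0.085, -0.702, 0.702]
contact_force: [-8.3, -2.5, 16.8]
gripper_width: -0.002
```

The force climbs steeply at z = 0.0626, so the key is on its stop. I'll lift off and look.

```bash
python3 -m jog '{"offset":[[0,0,0.2],[0,0,0.4],[0,0,0.5],[0,0,0.6],[0,0,0.6],[0,0,0.6],[0,0,0.6],[0,-0.4,0.6],[0,-0.7,0.3],[0,-0.7,0],[0,-0.7,0],[0,-0.7,0]],"angular":[[0,0,0],[0,0,0],[0,0,0],[0,0,0],[0,0,0],[0,0,0],[0,0,0],[0,0,0],[0,0,0],[0,0,0],[0,0,0],[0,0,0]],"jaw":[0,0,0,0,0,0,0,0,0,0,0,0]}'
python3 -m jog '{"offset":[[0,-0.7,0],[0,-0.7,0],[0,-0.7,0],[0,-0.4,0],[0,0,0],[0,0,0]],"angular":[[0,0,0],[0,0,0],[0,0,0],[0,0,0],[0,0,0],[0,0,0]],"jaw":[0,0,0,0,0,0]}'
python3 look.py b3
```

```text
time: 16.4
tool_pos: [0.4755, 0.1082, 0.2796]
tool_rot: [0.085, -0.085, -0.702, 0.702]
contact_force: [0.2, -0.7, 0.4]
gripper_width: -0.0
time: 17.0
tool_pos: [0.4755, -0.0155, 0.2794]
tool_rot: [-0.085, 0.085, 0.702, -0.702]
contact_force: [0.2, -0.1, 1.2]
gripper_width: 0.006
```

View pics/b3.png

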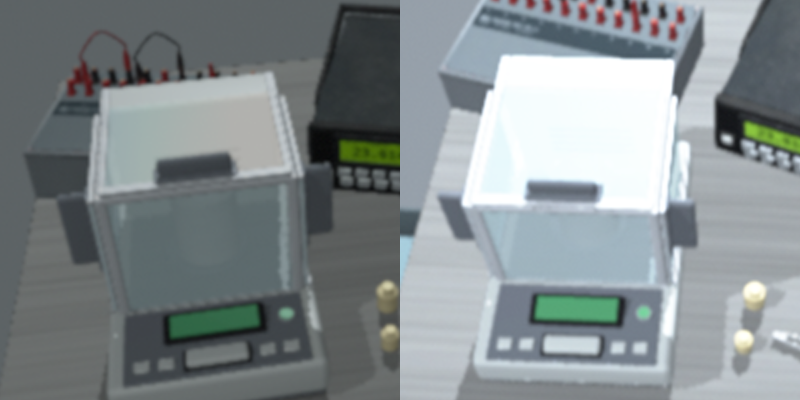

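Both pictures show the right fin at (319,200 side) level with the left one, the top ridge at the front rail (195,167 side), the key up, and the weights where they stood. I'm handing in.

```bash
python3 -c "
from plant import manip
print(manip.job_done(), manip.state()['time'])"
```

```text
the job is handed in; nothing more can be done
the job is handed in; nothing more can be done
```

The draught shield was shut and the tare key then pressed and released. I handed the job in at about 17 s of the 51 s allowed; no verdict was reported.

- **Right door:** I pushed its fin from behind with the closed fingertips until it hit its stop, at about 48 N. Triangulated from the pictures, the right fin then lay within 3 mm of the shut left door's fin. That difference is about as large as the measuring error.
- **Top door:** I pushed its ridge from behind in the same way. It stopped hard at about 12 N. I judged it shut from that and from the pictures, where the ridge stands at the front rail; I took no separate measurement.
- **Tare key:** I pressed it after both doors were shut. It stopped about 4.4 mm below its upper face, with the force rising steeply to 17 N. After lifting off, the pictures show it up again.
- **Last check:** The final pictures show all three doors shut, the weights and the visible end of the tweezers where they were, and the hand clear of everything. The cup is only faintly visible through the glass but appears unmoved.
- **Not fully consistent:** My estimates of the balance's yaw ranged from about -10° to -14°. I used about -13.6°, and both doors stopped cleanly along that direction.

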